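Close up the little computer after its drive swap

TASK

The new drive is in, so close up the open computer: push its drive drawer fully home, and set the top cover that fits it squarely on top, seated flat all round. Lower the cover into place rather than dropping it, and leave the smaller cover, which belongs to another machine, where it lies.

Things in the scene. Friction and masses are not known exactly. Their poses are not given: they have to be found in the camera images.
- chassis: Open-topped dark steel case, fixed, 170 (x) x 130 (y) x 80 mm high, walls 3; board and parts inside stay 12 mm below the rim. Origin: centre of underside, on the table, z up. Its front (own -x, with the drive drawer) looks roughly to world -y (within 20 degrees). Cover seated: cover origin 71 mm above this one, plate on the rim, outlines flush, long sides parallel, either way round.
- drawer (a joint): Drive drawer in the case's front: 0 m fully home, grows as it sticks out along the case's -x (starts 0.03 to 0.05). Flat black front plate 88 wide, 32 high, 4 thick, centred at case y = 0, z = 39 mm; outer face at case x = -(0.089 + joint) m, so 4 mm proud when shut. About 2 N of friction; stays where left. Push it from in front with shut fingers.
- cover: The larger cover, the one that fits, right side up: dark plate 170 (x) x 130 (y) x 3 mm on four tapered corner lugs 9 mm long (they go inside the case walls, 6 mm play). In its middle a finned aluminium heat sink 100 (x) x 44 (y) x 24 high: grip across the 44. 0.26 to 0.44 kg. Origin: centre, level with the lug tips, z up; plate top at z = 12, sink top at 36 mm.
- small_cover: The smaller cover, which does not fit: same make and heights, plate 120 (its x) x 95 (its y), heat sink 70 x 44 x 24 mm. Origin: centre, level with the lug tips. Leave it alone. Which cover lies in which of the two places varies.
Things that resemble listed ones, but are neither listed nor needed, are in the scene too. What is shaped like the chassis but green is not meant.

How it is judged:
At the end, for the whole second after the job is handed in: The drive drawer is within 6 mm of fully home; the larger cover rests on the case with its lugs inside, centred within 14 mm, within 4 mm of its seated height, long sides parallel within 10 degrees, level within 3.4 degrees and at rest (value of joint drawer below 0.006 m and horizontal distance between cover and chassis below 0.014 m and z of cover in the frame of chassis between 0.066 and 0.075 m and angle between the x axis of cover and the x axis of chassis, either way round below 0.175 rad and angle between cover's own z axis and vertical below 0.06 rad and linear speed of cover below 0.02 m/s); the robot touches nothing.
It fails at once if the smaller cover is moved by more than 30 mm (distance of small_cover from where it was at the start of the episode above 0.03 m).
It fails at once if the cover is dropped (falls faster than 0.7 m/s, from about 25 mm or more, out of the fingers) (linear speed of cover above 0.7 m/s and contact force between the fingers and cover below 0.05 N).
It also fails if it takes over 58 s, if anything falls off the work surface, if the arm or the gripper's body presses on something with over 40 N, if the wrist force passes 120 N, or if a joint passes its speed limit or range.

ROBOT

A 7-joint arm with a two-finger parallel gripper is mounted at the origin on the work surface. World frame = base frame: x ahead of the robot, y to its left, z up, the work surface at z = 0. Lengths are in m, angles in rad, forces in N, time in s.
With the tool pointing down it reaches from about 0.4 to 0.875 m from the base axis. Payload 19.3 kg.
Tool frame: the origin (TCP) lies where the fingers leave the gripper's body, on its centre line; the fingertips stand 73 mm ahead of it and the grasp point (between the pads) lies 54 mm ahead of it; z points along the fingers, x is the direction in which the jaws open and shut, and the axes are right-handed (so a half turn about z gives the same grasp; the last joint's range is limited). The gripper opens to 85 mm and grips with 20 to 120 N. Pads are 22 mm wide; open, the fingers measure 114 mm over their backs; the gripper's body (76 mm by 85 mm) begins 54 mm behind the grasp point. The pads swing forward as they close: fully open they stand 13 mm farther back than shut.
Start: joints at [-1.227, 0.521, -0.036, 1.599, 0.021, 1.021, -0.113], TCP at [0.251, 0.572, 0.304] pointing down, gripper open.
Joint ranges: [-2.91, 2.91], [-0.3, 2.13], [-1.5, 1.42], [0.17, 2.43], [-1.26, 4.41], [0.16, 1.93], [-2.52, 2.52]. Speed limits (rad/s): [1.89, 1.89, 2.39, 2.39, 3.01, 3.01, 3.01].

INTERFACE

Orientations are given as a unit quaternion [w, x, y, z].
In Python, from station import arm gives the robot as it stands.
- The arm moves only by the tool play_rows, never from a script. Its argument "increments" is a list of rows, each an object with "dp": the shift along the tool's x, y, z in cm, a list of three; "delta_rot": the turn, a rotation vector about the tool's x, y, z in degrees, a list of three. A call has 1 to 10 rows; each row shifts and turns the commanded pose from where the row before left it, along the tool's axes as they then stand; what a row does not reach is not made up. A row lasts 1/10 s, in which the tool goes at most 50 mm and 8.59 degrees, less where a joint would pass 70% of its speed; a pose out of reach is approached as far as the arm can. A call with a gripper value outside its range is refused whole. "hand" is the finger opening in cm, from 0 to 8.54, set as the call begins (left out, the last holds). The fingers move at their own pace and stop on an object; "squeeze" is the grip in N (left out, the last holds). Time passes only in rows, so rows that do not move let the fingers close. It gives the time, the measured TCP pose, the force and the opening at its end, in the units of the state.
- arm.read_state(): the state, without advancing time (a new reading comes with each control period).
- arm.read_camera(name): name is "scene" or "top" or "wrist"; returns (picture, depth): 400x640x3 uint8, red, green, blue; 400x640 float32, m along the optical axis (not along the pixel's ray), 0 where there is no reading.
- arm.calibration(name): a dict with "fx", "fy", "cx", "cy" (pixels), "R" (3x3) and "t" (3): a world point X has camera coordinates R X + t; the wrist camera has in their place "tool_from_camera" (4x4, takes a point from camera to tool coordinates, whose origin is the TCP and whose axes are the tool frame's). Camera axes: x right, y down, z forward; pixel columns grow to the right and rows downward; lengths in m; the calibration is good to about 2 mm. A picture is of the moment at which its call begins: read the wrist's pose just before it. calibration takes no time and is no camera call.
- arm.sign_off(): hands the job in, once; it reports no verdict.
Trained networks look in the newest picture that a camera, given by its name, has taken for a name from the list of things; names that differ only in an ending like _2 or _b are one class to them, and where a whole thing is asked for, a point or a joint stands for the part that bears it (a point fixed in the world has none). Each returns a list of dicts, best first, with "score" (0 to 1); they miss things now and then, are a little off and sometimes report something else, mostly with a low value. They report only what shows in the picture. A call takes as long as a camera call. They do not tell look-alikes from the thing itself.
- arm.find_in(thing, camera): "xyz" ([x, y, z] in m, in the coordinates of the camera as it stood for that picture, good to about 4 mm: the middle of the surface that is visible of it).
- arm.masks_of(thing, camera): "region" (400x640 bool, what is visible of it).
- arm.place_of(thing, camera): "xyz" ([x, y, z] in m, in the coordinates of the camera as it stood for that picture, good to about 4 mm: a listed point, or the origin of a listed thing).
The state is a dict: "clock": time; "joints": joint angles; "joint_vel": joint speeds; "tau": joint torques, N m; "ee_pos": TCP position; "tool_rot": TCP orientation; "contact_force": force on the tool from outside, world axes, zero at the start; "moment": the same for the moment, N m; "finger_gap": opening from 0.0 (shut) to 1.0 (fully open).
Only numpy, scipy, OpenCV 4.12 (cv2) and the standard library are available. Lean on these libraries where they do the work, as an engineer would, in place of code of your own. Each camera call takes 0.05 s, during which the arm holds its last target. There are 200 camera calls.

## Working session

There is one attempt and no reset: what is moved stays moved. The work goes in short steps, Python scripts to look and compute and a tool call to move; the robot and the scene stay as the last step left them, time stands still between calls to the robot, and variables do not carry over. Pictures are saved under pics/ and viewed, about 8 in all and at most 12, crops included, and the job is handed in when it is done.

Besides the shell and the picture viewer there is one more tool, called after "Call:" as a command line: name --argument value ..., lists and objects as JSON in quotes. play_rows: Moves the arm, as the interface text tells. Its arguments: {"type":"object","properties":{"increments":{"type":"array","items":{"type":"object","properties":{"dp":{"type":"array","items":{"type":"number"}},"delta_rot":{"type":"array","items":{"type":"number"}}}}},"hand":{"type":"number"},"squeeze":{"type":"number"}},"required":["increments"]}

```bash
mkdir -p pics; ls; cat > h.py <<'E'
import numpy as np, cv2
from station import arm
def cam2w(name,p,st=None):
    c=arm.calibration(name); p=np.asarray(p,float)
    if name=="wrist":
        from scipy.spatial.transform import Rotation as Ro
        T=np.array(c["tool_from_camera"]); q=st["tool_rot"]
        R=Ro.from_quat([q[1],q[2],q[3],q[0]]).as_matrix()
        return (p@T[:3,:3].T+T[:3,3])@R.T+np.array(st["ee_pos"])
    return (p-np.array(c["t"]))@np.array(c["R"])
def cloud(name,d,st=None):
    c=arm.calibration(name); v,u=np.mgrid[:400,:640]
    P=np.stack([(u-c["cx"])/c["fx"]*d,(v-c["cy"])/c["fy"]*d,d],-1)
    return cam2w(name,P.reshape(-1,3),st).reshape(400,640,3)
def save(n,im): cv2.imwrite("pics/"+n+".png",im[...,::-1])
E
python3 - <<'E'
from h import *
print(arm.read_state())
ims=[]
for n in ("scene","top"):
    im,d=arm.read_camera(n); np.savez("pics/"+n,im=im,d=d,P=cloud(n,d)); save(n,im)
    for t in ("chassis","drawer","cover","small_cover"):
        for r in arm.place_of(t,n)[:4]: 
            c=arm.calibration(n); x=r["xyz"]
            print(n,t,round(r["score"],2),cam2w(n,x).round(3),int(x[0]/x[2]*c["fx"]+c["cx"]),int(x[1]/x[2]*c["fy"]+c["cy"]))
E
```

```text
pics
{'clock': 0.0, 'joints': array([-1.22716422,  0.52205932, -0.03631667,  1.60000572,  0.02118839,
        1.02109061, -0.11280308]), 'joint_vel': array([-1.89298823e-03,  9.83027635e-04,  1.87857636e-04,  5.23429554e-05,
        1.54022946e-03,  7.24754006e-04, -1.56640415e-04]), 'tau': array([-3.26864167e-03, -9.27082872e+01,  1.97808892e+00, -3.69955945e+01,
        1.76936213e-02,  7.75602472e-03, -1.83177058e-06]), 'ee_pos': array([0.25125447, 0.571994  , 0.30329838]), 'tool_rot': array([ 3.54665259e-04,  8.37301166e-01,  5.46741631e-01, -4.70522331e-04]), 'contact_force': array([ 0.33046885, -0.28003944, -0.19777081]), 'moment': array([-0.04230326,  0.00832566, -0.00160535]), 'finger_gap': 0.9940968707730494}
scene chassis 0.91 [ 0.46   0.507 -0.003] 505 260
scene chassis 0.71 [ 0.551  0.261 -0.002] 397 248
scene chassis 0.68 [ 0.786  0.284 -0.006] 368 338
scene chassis 0.65 [ 0.329  0.271 -0.002] 430 186Traceback (most recent call last):
  File "<stdin>", line 7, in <module>
ValueError: it knows: chassis, cover, small_cover
```

```bash
python3 - <<'E'
from h import *
for n in ("scene","top"):
    im,d=arm.read_camera(n); np.savez("pics/"+n,im=im,d=d,P=cloud(n,d)); save(n,im)
    for t in ("chassis","cover","small_cover"):
        for r in arm.place_of(t,n)[:4]: 
            c=arm.calibration(n); x=r["xyz"]
            print(n,t,round(r["score"],2),cam2w(n,x).round(3),int(x[0]/x[2]*c["fx"]+c["cx"]),int(x[1]/x[2]*c["fy"]+c["cy"]))
E
```

```text
scene chassis 0.86 [0.552 0.258 0.   ] 396 248
scene chassis 0.71 [ 0.784  0.284 -0.003] 368 337
scene chassis 0.63 [0.329 0.272 0.   ] 431 186
scene chassis 0.56 [0.462 0.509 0.   ] 506 260
scene cover 0.73 [ 0.472 -0.36  -0.003] 215 143
scene small_cover 0.61 [ 0.598 -0.144 -0.004] 252 201
top chassis 0.97 [ 0.456  0.507 -0.003] 182 233
top chassis 0.72 [0.323 0.278 0.   ] 255 275
top chassis 0.64 [0.548 0.258 0.004] 261 202
top chassis 0.57 [0.782 0.288 0.003] 251 129
top cover 0.76 [ 0.47  -0.36  -0.003] 460 223
top small_cover 0.78 [ 0.596 -0.144 -0.001] 389 185
```

View pics/scene.png

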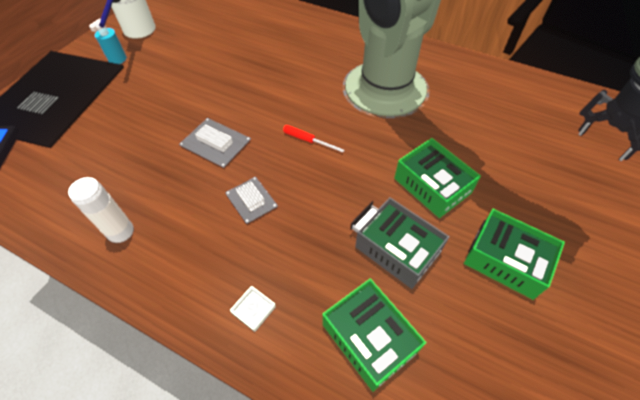

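View pics/top.png

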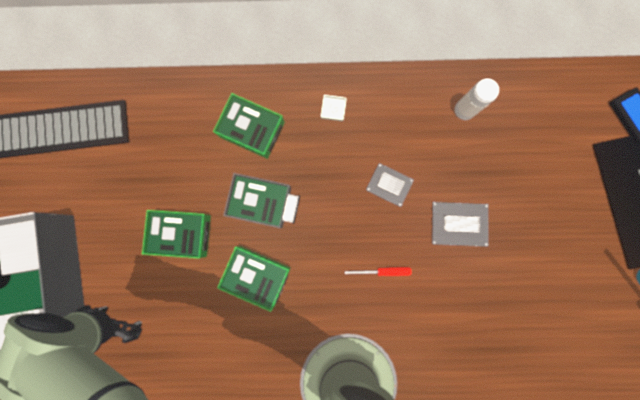

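Top view: the dark case is at (261,202), with the drawer sticking out at (290,208). The green look-alikes are at (248,124), (175,234) and (253,278). The larger cover is at (460,223) and the smaller at (389,185). I choose the dark case and the cover at (460,223), and will now measure them and check in one crop.

```bash
python3 - <<'E'
from h import *
from scipy.spatial import cKDTree
def rect(Q,nm):
    r=cv2.minAreaRect((Q[:,:2]*1000).astype(np.float32)); print(nm,len(Q),np.round(r[0],1),np.round(r[1],1),round(r[2],1),'z',np.percentile(Q[:,2],[5,50,95]).round(4))
for n in ("top","scene"):
    f=np.load(f"pics/{n}.npz"); P=f["P"]; ok=f["d"]>0
    def sel(c,r,z0,z1): return P[ok&(np.hypot(P[...,0]-c[0],P[...,1]-c[1])<r)&(P[...,2]>z0)&(P[...,2]<z1)]
    rect(sel((.55,.26),.118,.072,.09),n+" rim")
    rect(sel((.55,.13),.08,.03,.065),n+" drawer?")
    rect(sel((.47,-.36),.125,.006,.05),n+" cover")
    rect(sel((.47,-.36),.125,.025,.05),n+" sink")
    rect(sel((.597,-.144),.09,.006,.05),n+" small")
    rect(sel((.597,-.144),.09,.025,.05),n+" smallsink")
im=np.load("pics/top.npz")["im"]
a=cv2.resize(im[160:240,210:310],(400,320),interpolation=cv2.INTER_CUBIC)
b=cv2.resize(im[160:260,360:500],(448,320),interpolation=cv2.INTER_CUBIC)
save("crop1",np.hstack([a,b])[:, :800])
E
```

```text
top rim 255 [552.2 263.5] [171.4 130.1] 76.5 z [0.0731 0.0787 0.0836]
top drawer? 546 [541.1 178. ] [ 70.  106.9] 77.0 z [0.0351 0.0534 0.0626]
top cover 2265 [ 462.9 -350.9] [201.9 199. ] 64.5 z [0.0071 0.0114 0.0339]
top sink 224 [ 471.1 -355.2] [101.7  44.2] 86.5 z [0.0284 0.0339 0.0379]
top small 1139 [ 608.6 -145.7] [166.1 127.1] 68.3 z [0.0073 0.0121 0.0355]
top smallsink 219 [ 597.5 -142.2] [69.2 45. ] 62.0 z [0.0263 0.0334 0.0382]
scene rim 547 [554.  260.2] [170.8 132.9] 76.6 z [0.0726 0.0777 0.0807]
scene drawer? 721 [546.8 175.8] [ 71.5 108.8] 76.2 z [0.0349 0.0565 0.0621]
scene cover 1851 [ 473.7 -357.6] [173.2 132.1] 87.0 z [0.0084 0.0117 0.0352]
scene sink 445 [ 473.9 -357.4] [102.9  46.4] 87.3 z [0.0266 0.0328 0.0369]
scene small 1302 [ 599.4 -145.3] [123.6  95.6] 62.8 z [0.0087 0.0121 0.0353]
scene smallsink 277 [ 600.3 -144.2] [70.7 44.6] 62.6 z [0.0257 0.0334 0.0371]
```

View pics/crop1.png

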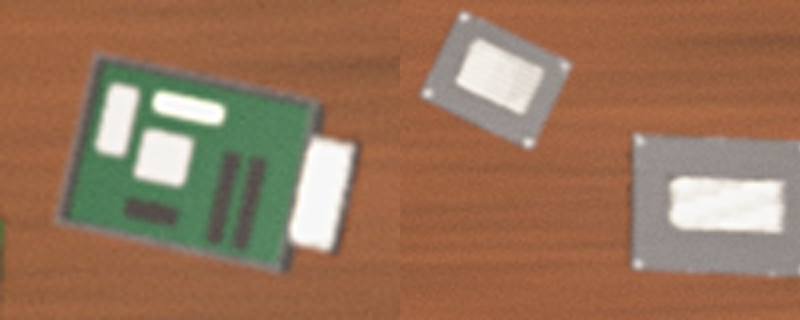

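The dark case sits at about (0.553, 0.262) with yaw 76.5°, and its drawer is out to the front (-y). The outlines confirm the covers: 173x132 mm is the larger one, at (0.473, -0.357) with yaw 87°, and 124x96 mm is the smaller. First I turn the tool and shut the fingers.

Call:
play_rows --increments '[{"dp":[0,0,0],"delta_rot":[0,0,8]},{"dp":[0,0,0],"delta_rot":[0,0,8]},{"dp":[0,0,0],"delta_rot":[0,0,8]},{"dp":[0,0,0],"delta_rot":[0,0,8]},{"dp":[0,0,0],"delta_rot":[0,0,8]},{"dp":[0,0,0],"delta_rot":[0,0,8]},{"dp":[0,0,0],"delta_rot":[0,0,8]},{"dp":[0,0,0],"delta_rot":[0,0,8]},{"dp":[0,0,0],"delta_rot":[0,0,8]},{"dp":[0,0,0],"delta_rot":[0,0,8]}]' --hand 0

```text
clock: 1.5
ee_pos: [0.2513, 0.5722, 0.3039]
tool_rot: [-0.0, 0.993, -0.122, -0.0]
contact_force: [-0.7, 0.7, -0.4]
finger_gap: -0.003
```

```bash
cat >> h.py <<'E'
def need(tgt,yaw):
    "tool-frame dp (cm) to world TCP tgt; tool-x world yaw now and turn about tool z wanted"
    from scipy.spatial.transform import Rotation as Ro
    s=arm.read_state(); q=s["tool_rot"]; R=Ro.from_quat([q[1],q[2],q[3],q[0]]).as_matrix()
    y=np.degrees(np.arctan2(R[1,0],R[0,0])); t=-((yaw-y+90)%180-90)
    print("t",round(s["clock"],2),"pos",s["ee_pos"].round(4),"yaw",y.round(2),"tool z",R[:,2].round(3),"F",s["contact_force"].round(1),"gap",round(s["finger_gap"],3),"j",s["joints"].round(2))
    print("  dp cm",((np.array(tgt)-s["ee_pos"])@R*100).round(2),"turn z deg",round(t,2))
E
python3 - <<'E'
from h import *
need((.511,.087,.25),-13.5); need((.511,.087,.112),-13.5)
E
```

```text
t 1.5 pos [0.2513 0.5722 0.3039] yaw -14.04 tool z [-0.  0. -1.] F [-0.7  0.7 -0.4] gap -0.003 j [-1.46  0.54  0.31  1.61 -0.19  1.02 -1.34]
  dp cm [36.97 40.78  5.39] turn z deg -0.54
t 1.5 pos [0.2513 0.5722 0.3039] yaw -14.04 tool z [-0.  0. -1.] F [-0.7  0.7 -0.4] gap -0.003 j [-1.46  0.54  0.31  1.61 -0.19  1.02 -1.34]
  dp cm [36.97 40.78 19.19] turn z deg -0.54
```

Call:
play_rows --increments '[{"dp":[3,3.3,0],"delta_rot":[0,0,0]},{"dp":[3,3.3,0],"delta_rot":[0,0,0]},{"dp":[3,3.3,0],"delta_rot":[0,0,0]},{"dp":[3,3.3,0],"delta_rot":[0,0,0]},{"dp":[3,3.3,0],"delta_rot":[0,0,0]},{"dp":[3,3.3,0],"delta_rot":[0,0,0]},{"dp":[3,3.3,0],"delta_rot":[0,0,0]},{"dp":[3,3.3,0],"delta_rot":[0,0,0]},{"dp":[3,3.3,0],"delta_rot":[0,0,0]},{"dp":[3,3.3,0],"delta_rot":[0,0,0]}]'

```text
clock: 2.5
ee_pos: [0.4652, 0.1789, 0.3042]
tool_rot: [-0.0, 0.993, -0.119, 0.0]
contact_force: [1.4, 0.1, 1.1]
finger_gap: -0.004
```

```bash
python3 - <<'E'
from h import *
need((.511,.087,.112),-13.5)
E
```

```text
t 2.5 pos [0.4652 0.1789 0.3042] yaw -13.7 tool z [ 0.  0. -1.] F [1.4 0.1 1.1] gap -0.004 j [-0.81  0.34  0.42  1.94 -0.18  0.89 -0.54]
  dp cm [ 6.62  7.86 19.22] turn z deg -0.2
```

Nothing has been touched so far. Next I finish the traverse and go down.

Call:
play_rows --increments '[{"dp":[2.2,2.6,0],"delta_rot":[0,0,0]},{"dp":[2.2,2.6,0],"delta_rot":[0,0,0]},{"dp":[2.2,2.6,0],"delta_rot":[0,0,0]},{"dp":[0,0,4],"delta_rot":[0,0,0]},{"dp":[0,0,4],"delta_rot":[0,0,0]},{"dp":[0,0,4],"delta_rot":[0,0,0]},{"dp":[0,0,4],"delta_rot":[0,0,0]},{"dp":[0,0,3.2],"delta_rot":[0,0,0]},{"dp":[0,0,0],"delta_rot":[0,0,0]}]'

```text
clock: 3.4
ee_pos: [0.5086, 0.0887, 0.1089]
tool_rot: [0.001, 0.993, -0.119, -0.003]
contact_force: [-0.9, -0.6, 0.0]
finger_gap: 0.0
```

```bash
python3 - <<'E'
from h import *
u=np.array([.2334,.9724]); c=np.array([.553,.262])
need((*(c-.089*u),.112),-13.5)
E
```

```text
t 3.4 pos [0.5086 0.0887 0.1089] yaw -13.71 tool z [-0.005 -0.001 -1.   ] F [-0.9 -0.6  0. ] gap 0.0 j [-0.49  0.68  0.27  2.02 -0.37  0.49 -0.18]
  dp cm [ 0.24 -8.99 -0.34] turn z deg -0.21
```

Call:
play_rows --increments '[{"dp":[0.1,-0.8,-0.1],"delta_rot":[0,0,0]},{"dp":[0.1,-0.8,-0.1],"delta_rot":[0,0,0]},{"dp":[0,-0.8,0],"delta_rot":[0,0,0]},{"dp":[0,-0.8,0],"delta_rot":[0,0,0]},{"dp":[0,-0.8,0],"delta_rot":[0,0,0]},{"dp":[0,-0.8,0],"delta_rot":[0,0,0]},{"dp":[0,-0.8,0],"delta_rot":[0,0,0]},{"dp":[0,-0.6,0],"delta_rot":[0,0,0]},{"dp":[0,-0.5,0],"delta_rot":[0,0,0]},{"dp":[0,-0.5,0],"delta_rot":[0,0,0]}]'

```text
clock: 4.4
ee_pos: [0.5292, 0.1588, 0.1138]
tool_rot: [0.0, 0.993, -0.119, -0.0]
contact_force: [-0.9, -2.5, 1.2]
finger_gap: 0.001
```

```bash
python3 - <<'E'
from h import *
u=np.array([.2334,.9724]); c=np.array([.553,.262])
need((*(c-.089*u),.112),-13.5)
E
```

```text
t 4.4 pos [0.5292 0.1588 0.1138] yaw -13.72 tool z [-0. -0. -1.] F [-0.9 -2.5  1.2] gap 0.001 j [-0.61  0.71  0.3   1.93 -0.38  0.55 -0.29]
  dp cm [-0.1  -1.69  0.18] turn z deg -0.22
```

Call:
play_rows --increments '[{"dp":[0,-0.2,0],"delta_rot":[0,0,0]},{"dp":[0,-0.2,0],"delta_rot":[0,0,0]},{"dp":[0,-0.1,0],"delta_rot":[0,0,0]},{"dp":[0,0,0],"delta_rot":[0,0,0]}]'

```text
clock: 4.8
ee_pos: [0.5304, 0.1635, 0.1139]
tool_rot: [-0.0, 0.993, -0.119, 0.0]
contact_force: [-0.3, -0.5, -0.5]
finger_gap: 0.0
```

Call:
play_rows --increments '[{"dp":[0,-0.15,0],"delta_rot":[0,0,0]},{"dp":[0,-0.15,0],"delta_rot":[0,0,0]},{"dp":[0,-0.1,0],"delta_rot":[0,0,0]}]'

```text
clock: 5.1
ee_pos: [0.5309, 0.1651, 0.1139]
tool_rot: [0.001, 0.993, -0.12, -0.001]
contact_force: [-6.8, -17.6, 8.5]
finger_gap: -0.0
```

The force jumped to 19 N, so the drawer is at its stop. I back off and lift, opening the fingers, then head for the cover.

Call:
play_rows --increments '[{"dp":[0,1,0],"delta_rot":[0,0,0]},{"dp":[0,2,0],"delta_rot":[0,0,0]},{"dp":[0,3,-2],"delta_rot":[0,0,0]},{"dp":[0,3,-3],"delta_rot":[0,0,0]},{"dp":[0,3,-3],"delta_rot":[0,0,0]},{"dp":[0,3,-3],"delta_rot":[0,0,0]},{"dp":[0,3,-3],"delta_rot":[0,0,0]},{"dp":[0,3,-2],"delta_rot":[0,0,0]},{"dp":[0,3,0],"delta_rot":[0,0,0]}]' --hand 8.5

```text
clock: 6.0
ee_pos: [0.475, -0.0671, 0.2765]
tool_rot: [-0.001, 0.993, -0.119, 0.002]
contact_force: [1.1, -0.2, -1.3]
finger_gap: 0.996
```

```bash
python3 - <<'E'
from h import *
n="top"; im,d=arm.read_camera(n); P=cloud(n,d); ok=d>0
u=np.array([.2334,.9724]); v=np.array([-.9724,.2334]); c=np.array([.5525,.262])
q=(P[...,:2]-c); X=q@u; Y=q@v
m=ok&(np.abs(Y)<.035)&(X<-.05)&(X>-.15)&(P[...,2]>.02)&(P[...,2]<.09)
i=np.argsort(X[m])[:25:3]; print(np.c_[X[m],Y[m],P[...,2][m]][i].round(4))
need((.4725,-.3565,.25),-3)
E
```

```text
[[-0.0884 -0.0054  0.0447]
 [-0.088   0.0293  0.055 ]
 [-0.0879  0.0196  0.0452]
 [-0.0879 -0.0312  0.0341]
 [-0.0878 -0.0083  0.0453]
 [-0.0878 -0.0158  0.0292]
 [-0.0877  0.0096  0.0342]
 [-0.0876 -0.0339  0.0375]
 [-0.0874  0.0139  0.0529]]
t 6.05 pos [ 0.4733 -0.0715  0.2756] yaw -13.95 tool z [ 0.003 -0.001 -1.   ] F [-2.5 -7.6 -0.8] gap 0.997 j [-0.33  0.36  0.45  2.02 -0.21  0.8   0.  ]
  dp cm [ 6.79 27.68  2.58] turn z deg -10.95
```

The drawer face measures at case x = -0.088, so it is fully home. Next: above the cover, for a wrist look.

Call:
play_rows --increments '[{"dp":[0.4,2.8,0],"delta_rot":[0,0,-1.1]},{"dp":[0.4,2.8,0],"delta_rot":[0,0,-1.1]},{"dp":[0.4,2.8,0],"delta_rot":[0,0,-1.1]},{"dp":[0.4,2.8,0],"delta_rot":[0,0,-1.1]},{"dp":[0.4,2.8,0],"delta_rot":[0,0,-1.1]},{"dp":[0.4,2.8,0],"delta_rot":[0,0,-1.1]},{"dp":[0.4,2.8,0],"delta_rot":[0,0,-1.1]},{"dp":[0.4,2.8,0],"delta_rot":[0,0,-1.1]},{"dp":[0.4,2.8,0],"delta_rot":[0,0,-1.1]},{"dp":[0.4,2.8,0],"delta_rot":[0,0,-1.1]}]'

```text
clock: 7.05
ee_pos: [0.4713, -0.3493, 0.2738]
tool_rot: [-0.0, 1.0, -0.023, 0.0]
contact_force: [0.6, 1.6, 0.3]
finger_gap: 0.992
```

Call:
play_rows --increments '[{"dp":[0,0,0],"delta_rot":[0,0,0]},{"dp":[0,0,0],"delta_rot":[0,0,0]}]'

```text
clock: 7.25
ee_pos: [0.4711, -0.3485, 0.2736]
tool_rot: [-0.0, 1.0, -0.024, -0.0]
contact_force: [-0.3, 0.1, -0.6]
finger_gap: 0.992
```

```bash
python3 - <<'E'
from h import *
st=arm.read_state(); im,d=arm.read_camera("wrist"); P=cloud("wrist",d,st); ok=d>0; save("wrist1",im)
def rect(z0,z1,nm):
    m=ok&(P[...,2]>z0)&(P[...,2]<z1)&(np.hypot(P[...,0]-.4725,P[...,1]+.3565)<.115); Q=P[m]
    if len(Q)<5: print(nm,len(Q));return
    r=cv2.minAreaRect((Q[:,:2]*1000).astype(np.float32)); print(nm,len(Q),np.round(r[0],1),np.round(r[1],1),round(r[2],2),np.median(Q[:,2]).round(4),'box',np.round(Q.min(0),3),Q.max(0).round(3))
rect(.006,.05,"cover"); rect(.027,.045,"sink")
need((.4725,-.3565,.16),-3)
E
```

```text
cover 20524 [ 471.8 -356.4] [170.  130.2] 86.75 0.0127 box [ 0.403 -0.444  0.01 ] [ 0.541 -0.268  0.039]
sink 2045 [ 471.7 -356.5] [100.4  44.1] 86.65 0.0363 box [ 0.448 -0.408  0.027] [ 0.496 -0.305  0.039]
t 7.3 pos [ 0.4713 -0.3478  0.2737] yaw -2.72 tool z [-0.     0.001 -1.   ] F [0.6 0.4 0.3] gap 0.995 j [ 0.25  0.53  0.41  1.75 -0.26  0.91  0.72]
  dp cm [ 0.16  0.87 11.36] turn z deg 0.28
```

View pics/wrist1.png

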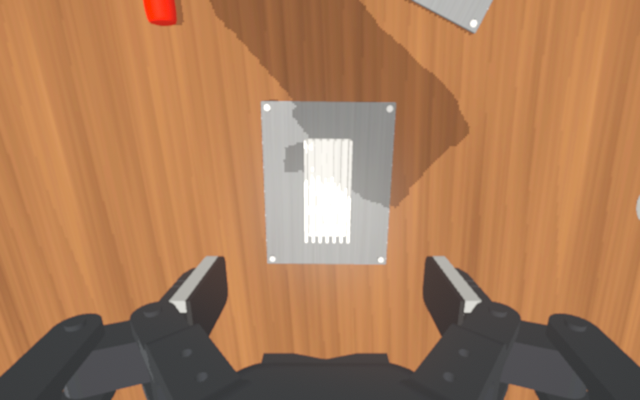

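The wrist picture shows the full cover at (262–395, 102–264) with its sink at (303–352, 139–243). It measures 170x130, so it is the right one. Its centre is (0.4718, -0.3565) and its yaw is 86.7°. Going down to grip.

Call:
play_rows --increments '[{"dp":[0.05,0.45,3],"delta_rot":[0,0,0.5]},{"dp":[0.05,0.4,3],"delta_rot":[0,0,0]},{"dp":[0,0,3],"delta_rot":[0,0,0]},{"dp":[0,0,3],"delta_rot":[0,0,0]},{"dp":[0,0,2.5],"delta_rot":[0,0,0]},{"dp":[0,0,2],"delta_rot":[0,0,0]},{"dp":[0,0,1.2],"delta_rot":[0,0,0]},{"dp":[0,0,0.6],"delta_rot":[0,0,0]},{"dp":[0,0,0.2],"delta_rot":[0,0,0]},{"dp":[0,0,0],"delta_rot":[0,0,0]}]'

```text
clock: 8.3
ee_pos: [0.4722, -0.3568, 0.0895]
tool_rot: [0.0, 1.0, -0.028, 0.0]
contact_force: [-0.9, -0.5, -0.5]
finger_gap: 0.996
```

```bash
python3 - <<'E'
from h import *
need((.4718,-.3565,.0865),-3.3)
E
```

```text
t 8.3 pos [ 0.4722 -0.3568  0.0895] yaw -3.21 tool z [ 0.001 -0.    -1.   ] F [-0.9 -0.5 -0.5] gap 0.996 j [ 0.35  0.79  0.28  1.83 -0.38  0.57  0.82]
  dp cm [-0.04 -0.03  0.3 ] turn z deg 0.09
```

Call:
play_rows --increments '[{"dp":[0,0,0.3],"delta_rot":[0,0,0]},{"dp":[0,0,0],"delta_rot":[0,0,0]},{"dp":[0,0,0],"delta_rot":[0,0,0]},{"dp":[0,0,0],"delta_rot":[0,0,0]},{"dp":[0,0,0],"delta_rot":[0,0,0]},{"dp":[0,0,0],"delta_rot":[0,0,0]},{"dp":[0,0,0],"delta_rot":[0,0,0]},{"dp":[0,0,0],"delta_rot":[0,0,0]},{"dp":[0,0,0],"delta_rot":[0,0,0]}]' --hand 3.5 --squeeze 60

```text
clock: 9.2
ee_pos: [0.4718, -0.357, 0.0865]
tool_rot: [0.0, 1.0, -0.028, 0.0]
contact_force: [-3.2, 0.9, 8.0]
finger_gap: 0.505
```

Call:
play_rows --increments '[{"dp":[0,0,-0.5],"delta_rot":[0,0,0]},{"dp":[0,0,-1],"delta_rot":[0,0,0]},{"dp":[0,0,-2],"delta_rot":[0,0,0]},{"dp":[0,0,-2.5],"delta_rot":[0,0,0]},{"dp":[0,0,-2.5],"delta_rot":[0,0,0]},{"dp":[0,0,-2.5],"delta_rot":[0,0,0]},{"dp":[0,0,-2.5],"delta_rot":[0,0,0]},{"dp":[0,0,-2],"delta_rot":[0,0,0]},{"dp":[0,0,0],"delta_rot":[0,0,0]},{"dp":[0,0,0],"delta_rot":[0,0,0]}]' --squeeze 90

```text
clock: 10.2
ee_pos: [0.4719, -0.3565, 0.2412]
tool_rot: [0.0, 1.0, -0.028, 0.0]
contact_force: [0.0, -0.0, -3.3]
finger_gap: 0.491
```

```bash
python3 - <<'E'
from h import *
st=arm.read_state(); im,d=arm.read_camera("wrist"); P=cloud("wrist",d,st); ok=d>0; save("wrist2",im)
z0=st["ee_pos"][2]-.0865
m=ok&(np.hypot(P[...,0]-.4718,P[...,1]+.3565)<.13)&(P[...,2]>z0-.02+.012)&(P[...,2]<z0+.032)&(P[...,1]>st["ee_pos"][1]+.03)
Q=P[m]; A=np.c_[Q[:,:2]-st["ee_pos"][:2],np.ones(len(Q))]
k=np.ones(len(Q),bool)
for _ in range(6):
    s=np.linalg.lstsq(A[k],Q[k,2],rcond=None)[0]; k=np.abs(A@s-Q[:,2])<.003
print(len(Q),k.sum(),"tilt deg x,y",np.degrees(s[:2]).round(2),"plate z",s[2].round(4),"expected",z0+.012)
r=cv2.minAreaRect((Q[k][:,:2]*1000).astype(np.float32)); print(r)
need((.5525,.262,.25),-13.5)
E
```

```text
37799 34350 tilt deg x,y [0.03 0.02] plate z 0.1668 expected 0.1666628220919322
((473.865234375, -300.5575256347656), (58.72078323364258, 130.74942016601562), 86.93507385253906)
t 10.25 pos [ 0.4717 -0.3564  0.2405] yaw -3.2 tool z [-0.  0. -1.] F [-0.1  0.  -3. ] gap 0.496 j [ 0.27  0.58  0.4   1.77 -0.28  0.85  0.75]
  dp cm [  4.62 -62.2   -0.93] turn z deg 10.3
```

View pics/wrist2.png

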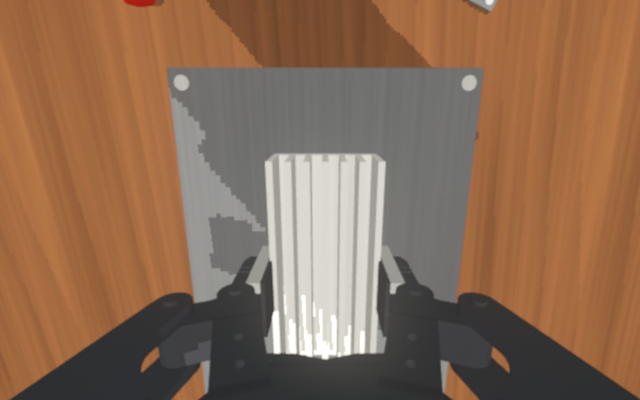

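The picture shows the cover gripped centrally by its sink and level (tilt 0.03°). Next I carry it toward the case, turning 10° on the way.

Call:
play_rows --increments '[{"dp":[0.25,-1.5,0],"delta_rot":[0,0,1]},{"dp":[0.25,-3,0],"delta_rot":[0,0,1]},{"dp":[0.5,-3.5,0],"delta_rot":[0,0,1]},{"dp":[0.5,-3.5,0],"delta_rot":[0,0,1]},{"dp":[0.5,-3.5,0],"delta_rot":[0,0,1]},{"dp":[0.5,-3.5,0],"delta_rot":[0,0,1]},{"dp":[0.5,-3.5,0],"delta_rot":[0,0,1]},{"dp":[0.5,-3.5,0],"delta_rot":[0,0,1]},{"dp":[0.5,-3.5,0],"delta_rot":[0,0,1]},{"dp":[0.5,-3,0],"delta_rot":[0,0,1]}]'

```text
clock: 11.25
ee_pos: [0.5607, -0.0446, 0.2399]
tool_rot: [0.0, 0.993, -0.115, -0.001]
contact_force: [0.4, -0.4, -3.5]
finger_gap: 0.495
```

```bash
python3 - <<'E'
from h import *
need((.5525,.262,.25),-13.4)
E
```

```text
t 11.25 pos [ 0.5607 -0.0446  0.2399] yaw -13.2 tool z [-0.002  0.    -1.   ] F [ 0.4 -0.4 -3.5] gap 0.495 j [-0.34  0.54  0.45  1.85 -0.31  0.82  0.03]
  dp cm [ -7.8  -29.66  -1.01] turn z deg 0.2
```

Call:
play_rows --increments '[{"dp":[-0.8,-3.2,0],"delta_rot":[0,0,0.2]},{"dp":[-0.8,-3.2,0],"delta_rot":[0,0,0]},{"dp":[-0.8,-3.2,0],"delta_rot":[0,0,0]},{"dp":[-0.8,-3.2,0],"delta_rot":[0,0,0]},{"dp":[-0.8,-3.2,0],"delta_rot":[0,0,0]},{"dp":[-0.8,-3.2,0],"delta_rot":[0,0,0]},{"dp":[-0.8,-3.2,0],"delta_rot":[0,0,0]},{"dp":[-0.8,-3,0],"delta_rot":[0,0,0]},{"dp":[-0.7,-2,0],"delta_rot":[0,0,0]},{"dp":[-0.5,-1.1,0],"delta_rot":[0,0,0]}]'

```text
clock: 12.25
ee_pos: [0.552, 0.2501, 0.2397]
tool_rot: [0.0, 0.993, -0.116, -0.001]
contact_force: [-0.5, -0.4, -2.3]
finger_gap: 0.491
```

Call:
play_rows --increments '[{"dp":[0,0,0],"delta_rot":[0,0,0]},{"dp":[0,0,0],"delta_rot":[0,0,0]}]'

```text
clock: 12.45
ee_pos: [0.5528, 0.2471, 0.2405]
tool_rot: [0.001, 0.993, -0.117, -0.0]
contact_force: [0.7, -0.5, -3.3]
finger_gap: 0.497
```

```bash
python3 - <<'E'
from h import *
need((.5525,.262,.176),-13.4)
E
```

```text
t 12.45 pos [0.5528 0.2471 0.2405] yaw -13.46 tool z [-0.001 -0.001 -1.   ] F [ 0.7 -0.5 -3.3] gap 0.497 j [-0.82  0.61  0.45  1.73 -0.33  0.88 -0.47]
  dp cm [-0.38 -1.45  6.45] turn z deg -0.06
```

Call:
play_rows --increments '[{"dp":[-0.2,-0.7,0],"delta_rot":[0,0,0]},{"dp":[-0.2,-0.75,0],"delta_rot":[0,0,0]},{"dp":[0,0,1.5],"delta_rot":[0,0,0]},{"dp":[0,0,1.5],"delta_rot":[0,0,0]},{"dp":[0,0,1.5],"delta_rot":[0,0,0]},{"dp":[0,0,1],"delta_rot":[0,0,0]},{"dp":[0,0,0.6],"delta_rot":[0,0,0]},{"dp":[0,0,0],"delta_rot":[0,0,0]},{"dp":[0,0,0],"delta_rot":[0,0,0]}]'

```text
clock: 13.35
ee_pos: [0.5525, 0.2632, 0.1801]
tool_rot: [-0.0, 0.993, -0.117, 0.0]
contact_force: [1.0, 0.5, -3.5]
finger_gap: 0.491
```

```bash
python3 - <<'E'
from h import *
need((.5525,.262,.1575),-13.4)
for n in ("top","scene"):
    im,d=arm.read_camera(n); P=cloud(n,d)
    save("pre_"+n,im)
    m=(d>0)&(np.hypot(P[...,0]-.5525,P[...,1]-.262)<.125)
    for z0,z1,nm in ((.085,.11,"plate"),(.066,.084,"rim")):
        Q=P[m&(P[...,2]>z0)&(P[...,2]<z1)]
        if len(Q)>5: r=cv2.minAreaRect((Q[:,:2]*1000).astype(np.float32)); print(n,nm,len(Q),np.round(r[0],1),np.round(r[1],1),round(r[2],1))
im=cv2.imread("pics/pre_scene.png")[170:310,320:480]; im2=cv2.imread("pics/pre_top.png")[150:250,200:314]
cv2.imwrite("pics/pre.png",np.hstack([cv2.resize(im,(400,350)),cv2.resize(im2,(399,350))]))
E
```

```text
t 13.35 pos [0.5525 0.2632 0.1801] yaw -13.42 tool z [ 0.  0. -1.] F [ 1.   0.5 -3.5] gap 0.491 j [-0.81  0.69  0.4   1.75 -0.37  0.77 -0.46]
  dp cm [0.03 0.12 2.26] turn z deg -0.02
top plate 937 [541.  222.2] [ 84.7 131. ] 77.6
top rim 66 [532.8 182.7] [  4.8 128.8] 76.3
scene plate 2491 [553.4 262.1] [170.4 132.3] 76.4
scene rim 332 [555.9 260.3] [170.2 129. ] 76.5
```

View pics/pre.png

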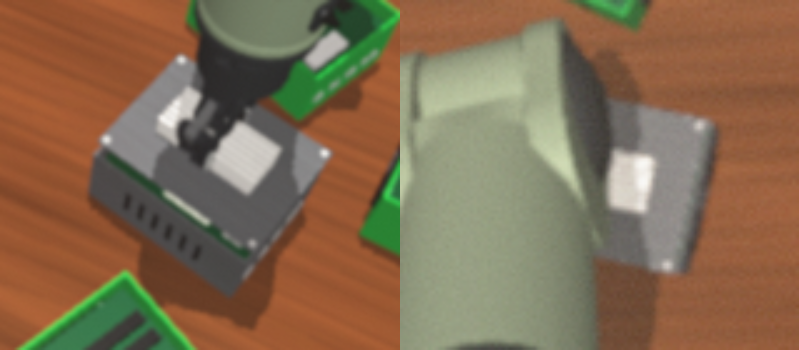

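The picture shows the cover hovering over the dark case, aligned with it and parallel. I trim 1.4 mm and lower it slowly.

Call:
play_rows --increments '[{"dp":[0,0.14,0.2],"delta_rot":[0,0,0]},{"dp":[0,0,0.3],"delta_rot":[0,0,0]},{"dp":[0,0,0.3],"delta_rot":[0,0,0]},{"dp":[0,0,0.3],"delta_rot":[0,0,0]},{"dp":[0,0,0.2],"delta_rot":[0,0,0]},{"dp":[0,0,0.2],"delta_rot":[0,0,0]}]'

```text
clock: 14.05
ee_pos: [0.5519, 0.2619, 0.1646]
tool_rot: [0.0, 0.993, -0.117, -0.0]
contact_force: [0.2, -0.7, -3.1]
finger_gap: 0.494
```

Call:
play_rows --increments '[{"dp":[0,0,0.15],"delta_rot":[0,0,0]},{"dp":[0,0,0.15],"delta_rot":[0,0,0]},{"dp":[0,0,0.1],"delta_rot":[0,0,0]},{"dp":[0,0,0],"delta_rot":[0,0,0]}]'

```text
clock: 14.45
ee_pos: [0.5519, 0.2619, 0.1608]
tool_rot: [0.0, 0.993, -0.117, -0.0]
contact_force: [0.4, -1.5, -2.9]
finger_gap: 0.494
```

Lug tips are now well inside the rim with no contact. I lower the remaining ~3 mm until the force rises.

Call:
play_rows --increments '[{"dp":[0,0,0.1],"delta_rot":[0,0,0]},{"dp":[0,0,0.1],"delta_rot":[0,0,0]},{"dp":[0,0,0.1],"delta_rot":[0,0,0]},{"dp":[0,0,0],"delta_rot":[0,0,0]}]'

```text
clock: 14.85
ee_pos: [0.552, 0.2619, 0.158]
tool_rot: [-0.0, 0.993, -0.117, -0.0]
contact_force: [-1.5, -1.7, 0.8]
finger_gap: 0.497
```

Call:
play_rows --increments '[{"dp":[0,0,0.05],"delta_rot":[0,0,0]},{"dp":[0,0,0],"delta_rot":[0,0,0]}]'

```text
clock: 15.05
ee_pos: [0.552, 0.2619, 0.1579]
tool_rot: [-0.0, 0.993, -0.117, -0.0]
contact_force: [-4.4, -1.6, 9.4]
finger_gap: 0.493
```

Call:
play_rows --increments '[{"dp":[0,0,0],"delta_rot":[0,0,0]},{"dp":[0,0,0],"delta_rot":[0,0,0]},{"dp":[0,0,0],"delta_rot":[0,0,0]},{"dp":[0,0,0],"delta_rot":[0,0,0]},{"dp":[0,0,0],"delta_rot":[0,0,0]},{"dp":[0,0,0],"delta_rot":[0,0,0]}]' --hand 8.0

```text
clock: 15.65
ee_pos: [0.552, 0.2619, 0.1574]
tool_rot: [0.0, 0.993, -0.117, 0.0]
contact_force: [0.1, 0.3, 0.4]
finger_gap: 0.934
```

Call:
play_rows --increments '[{"dp":[0,0,-0.5],"delta_rot":[0,0,0]},{"dp":[0,0,-1],"delta_rot":[0,0,0]},{"dp":[0,0,-2],"delta_rot":[0,0,0]},{"dp":[0,0,-3],"delta_rot":[0,0,0]},{"dp":[0,0,-3],"delta_rot":[0,0,0]},{"dp":[0,1,-3],"delta_rot":[0,0,0]},{"dp":[0,2,-2],"delta_rot":[0,0,0]},{"dp":[0,3,0],"delta_rot":[0,0,0]},{"dp":[0,2,0],"delta_rot":[0,0,0]},{"dp":[0,0,0],"delta_rot":[0,0,0]}]'

```text
clock: 16.65
ee_pos: [0.5331, 0.1813, 0.3031]
tool_rot: [0.0, 0.993, -0.118, 0.0]
contact_force: [0.1, -0.4, -0.0]
finger_gap: 0.938
```

```bash
python3 - <<'E'
from h import *
need((.5525,.262,.3),-13.4)
st=arm.read_state(); im,d=arm.read_camera("wrist"); save("fin_w",im); 
si,sd=arm.read_camera("scene"); save("fin_s",si)
c=np.array([.5525,.262])
for n,P,dd in (("wrist",cloud("wrist",d,st),d),("scene",cloud("scene",sd),sd)):
    r0=np.hypot(P[...,0]-c[0],P[...,1]-c[1]); m=(dd>0)&(r0<.125)
    for z0,z1,nm in ((.077,.09,"plate"),(.098,.115,"sink")):
        Q=P[m&(P[...,2]>z0)&(P[...,2]<z1)]
        if len(Q)<10: print(nm,len(Q)); continue
        r=cv2.minAreaRect((Q[:,:2]*1000).astype(np.float32))
        k=np.ones(len(Q),bool); A=np.c_[Q[:,:2]-c,np.ones(len(Q))]
        for _ in range(5): s=np.linalg.lstsq(A[k],Q[k,2],rcond=None)[0]; k=np.abs(A@s-Q[:,2])<.002
        print(n,nm,len(Q),np.round(r[0],1),np.round(r[1],1),round(r[2],1),"tilt",np.degrees(s[:2]).round(2),"z",s[2].round(4))
    q=P[...,:2]-c; X=q@[.2334,.9724]; Y=q@[-.9724,.2334]
    f=(dd>0)&(abs(Y)<.035)&(P[...,2]>.028)&(P[...,2]<.05)&(X<-.06)&(X>-.16)
    if f.sum(): print("drawer face X",np.percentile(X[f],[1,50]).round(4),f.sum())
P=cloud("scene",sd); Q=P[(sd>0)&(np.hypot(P[...,0]-.6,P[...,1]+.145)<.09)&(P[...,2]>.006)]; print("small",cv2.minAreaRect((Q[:,:2]*1000).astype(np.float32)))
cv2.imwrite("pics/fin.png",np.hstack([cv2.resize(im[...,::-1],(400,250)),cv2.resize(si[170:270,320:480,::-1],(400,250))]))
E
```

```text
t 16.65 pos [0.5331 0.1813 0.3031] yaw -13.6 tool z [ 0. -0. -1.] F [ 0.1 -0.4 -0. ] gap 0.938 j [-0.79  0.47  0.5   1.79 -0.27  0.96 -0.42]
  dp cm [-0.01 -8.3   0.31] turn z deg -0.2
wrist plate 25809 [549.6 253.9] [153.5 131.9] 76.5 tilt [ 0.02 -0.  ] z 0.0835
wrist sink 3731 [551.  262.6] [99.6 44.2] 76.5 tilt [0.04 0.  ] z 0.1075
scene plate 2776 [553.5 260.7] [170.4 134. ] 76.4 tilt [0.03 0.04] z 0.0819
scene sink 791 [553.2 260.5] [100.6  46.5] 76.4 tilt [-0.2  -0.75] z 0.1044
small ((599.5756225585938, -145.2107391357422), (123.10608673095703, 95.12860107421875), 63.09991455078125)
```

View pics/fin.png

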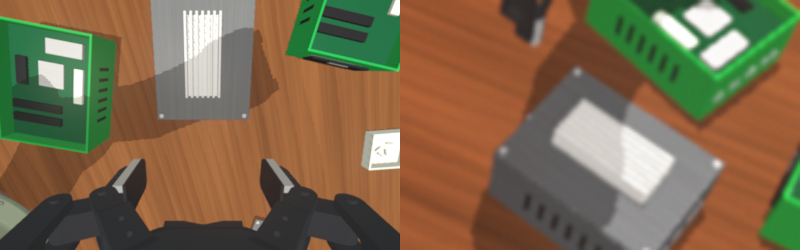

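```bash
python3 -c "
from station import arm
print(arm.sign_off())"
```

```text
the job is handed in; nothing more can be done
None
```

The computer is closed up and the job is handed in at about 17 s: the drawer is home and the larger cover is seated on the dark case. No verdict was reported.

- **Drawer:** I pushed it with shut fingers until it hit its stop at about 19 N. Afterwards its face measured at case x = -0.088 m, where fully shut is -0.089 m. I didn't re-measure it at the end because it was out of view, but nothing touched it after that.
- **Cover position:** I lowered it in 1–3 mm steps and released it only once the case carried it. In the last pictures its centre is 1–2 mm from the case centre.
- **Cover seating:** It is parallel to the case within about 0.2°, and the plate is level to about 0.05°. The plate top is at 82–83.5 mm, where 83 mm is seated.
- **Other checks:** The smaller cover is where it lay, within 1 mm. The gripper is open and clear, with the force reading about zero.
- **Disagreement:** The scene camera's fit on the heat sink alone showed a 0.75° tilt. The plate fits from both cameras and the wrist camera's sink fit all read 0.04° or less, so I took that as noise.

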